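# Turn a pudding mould and its plate over together

## Robot

A 6-joint arm with a two-finger parallel gripper is mounted at the origin on a cart in front of the work surface, level with it; the furniture and walls round the work are solid. World frame = base frame: x ahead of the robot, y to its left, z up, the work surface at z = 0. Lengths are in m, angles in rad, forces in N, time in s.
With the tool pointing down it reaches from about 0.3 to 1 m from the base axis. Payload 5.1 kg.
Tool frame: the origin (TCP) lies at the centre of the arm's flange, where the gripper is bolted on; the fingertips stand ctrl.tips_ahead ahead of it and the grasp point (between the pads) lies 171 mm ahead of it (ctrl.tips_ahead is the distance from the TCP to the fingertips, in m); z points along the fingers, y is the line along which they close (so a half turn about z gives the same grasp; the last joint's range is limited). The gripper opens to 95 mm and grips with 3 to 60 N. Pads are 20 mm wide; open, the fingers measure 119 mm over their backs; the gripper's body (75 mm by 180 mm) begins 59 mm behind the grasp point.
Start: joints at [1.21, 0.124, 1.65, -0, 1.367, -0.083], TCP at [0.178, 0.625, 0.405] pointing down, gripper open.
Joint ranges: [-2.61, 2.61], [-1.02, 2.33], [0.03, 2.71], [-1.35, 4.49], [0.32, 2.68], [-2.91, 2.91]. Speed limits (rad/s): [2.57, 2.57, 3.14, 3.14, 3.14, 3.14].

## Interface

Orientations are given as a unit quaternion [w, x, y, z].
In Python, from rig import ctrl, snapshot, camera_info, nets gives the robot as it stands. The module is installed in compiled form; this text tells all that it offers.
- The arm moves only by the tool play_rows, never from a script. Its argument "targets" is a list of rows, each an object with "travel": the shift along the tool's x, y, z scaled (see below), a list of three; "twist": the turn about the tool's z scaled (see below); "gripper": the opening, from -1 (shut) to 1 (fully open). A call has 1 to 20 rows; each row shifts and turns the commanded pose from where the row before left it, along the tool's axes as they then stand; what a row does not reach is not made up. The controller multiplies each number of a shift by 20 mm and each number of a turn by 0.1 rad. A row lasts 1/8 s, in which the tool goes at most 62.5 mm and 10.7 degrees, less where a joint would pass 70% of its speed; a pose out of reach is approached as far as the arm can. A call with a number of a shift or a turn outside -1 to 1 is refused whole. A call with a gripper value outside its range is refused whole. The fingers move at their own pace and stop on an object; "force" is the grip in N (left out, the last holds). Time passes only in rows, so rows that do not move let the fingers close. It gives the time, the measured TCP pose, the force, the opening and the grip force at its end, in the units of the state.
- ctrl.state(): the state, without advancing time (a new reading comes with each control period).
- snapshot(name): name is "side" or "top"; returns the picture (384x512x3 uint8, blue, green, red); there is no depth.
- camera_info(name): a dict with "mtx" (3x3 intrinsics, pixels), "camera_from_world" (4x4, takes a point from world to camera coordinates). Camera axes: x right, y up, looking along -z (the intrinsics and any distortion apply to the point x, -y, -z); pixel columns grow to the right and rows downward; lengths in m; the calibration is good to about 2 mm. A picture is of the moment at which its call begins. camera_info takes no time and is no camera call.
- ctrl.hand_in(): hands the job in; it is judged then, once.
Trained networks look in the newest picture that a camera, given by its name, has taken for a name from the list of things; names that differ only in an ending like _2 or _b are one class to them, and where a whole thing is asked for, a point or a joint stands for the part that bears it (a point fixed in the world has none). Each returns a list of dicts, best first, with "confidence" (0 to 1); they miss things now and then, are a little off and sometimes report something else, mostly with a low value. They report only what shows in the picture. A call takes as long as a camera call. They do not tell look-alikes from the thing itself.
- nets.spot_in(camera, thing): "centre" ([column, row] in pixels, amid what is visible of it).
The state is a dict: "time_s": time; "qpos": joint angles; "qd": joint speeds; "joint_efforts": joint torques, N m; "tool_pos": TCP position; "tcp_rot": TCP orientation; "wrist_force": force on the tool from outside, world axes, zero at the start; "moment": the same for the moment, N m; "gripper_width": opening from 0.0 (shut) to 1.0 (fully open); "finger_force": force on a finger pad.
Only numpy, scipy, OpenCV 4.12 (cv2) and the standard library are available. Lean on these libraries where they do the work, as an engineer would, in place of code of your own. Each camera call takes 0.05 s, during which the arm holds its last target. There are 200 camera calls.

## Task

Two turnover racks stand on the worktop, each caging a small mould with a plate upside down on top of it. Take the black bar of the rack that holds the copper mould and white plate, and swing it up and all the way over to the other side until the cage stops, so that the plate is underneath and the copper mould stands mouth down on it; then let go. Leave the rack with the dark grey mould and blue plate as it is.

Things in the scene. Friction and masses are not known exactly. Their poses are not given: they have to be found in the camera images.
- copper_axle (a point): Middle of the level axle of the rack that holds the copper mould and white plate. The rack is a fixed wooden base 130 x 150 x 12 mm with two uprights 96 mm high, 66 mm either side of this point; between them a square wire cage about 102 x 102 mm and 65 mm high turns about the axle, which is 80 mm above the worktop. x axis of the rack: level, from the bar's starting side to the other side; y axis: along the axle; z up.
- copper_bar (a point): Centre of the black bar of that cage: a round rod 10 mm thick, parallel to the axle and 100 mm from it. It is held by two thin arms 43 mm either side of this point, leaving about 78 mm free between them, and stands 47 mm clear of the cage. At the start it is level with the axle (80 mm up), on the robot's side; at the end it must be level with the axle on the far side, having gone over the top (180 mm up).
- copper_turn (a joint): Turn of the cage that holds the copper mould: 0 at the start, pi when turned fully over to its far stop; grows as the bar goes up and over. It has a light friction (0.1 N m, about 1 N at the bar) and stays where it is left.
- copper_mould_centre (a point): Centre, half-way up, of the copper mould: a loose round cup 66 mm across the mouth, 46 mm across the base, 50 mm high, standing mouth up in the cage with about 3 mm of play in height for the pair. z axis: from its base to its mouth (up at the start, down when turned over).
- white_plate_centre (a point): Centre of the floor of the white plate: a loose round plate 88 mm across and 10 mm high with a lip, lying upside down over the mould's mouth inside the cage. z axis: from its eating side to its underside (up at the start, down when turned over).
- grey_turn (a joint): Turn of the cage of the other, like rack, which holds the dark grey mould and blue plate: 0 at the start, and to be left so.
There are look-alikes about, which are no part of the job. Of the things that look like the part that bears white_plate_centre, the largest one is meant.

How it is judged:
By the outcome, as a careful person would: the job done as asked, in the order asked, and still so for the second after the job is handed in, with the robot touching nothing.
It also fails if it takes over 40 s, if anything falls off the work surface, if the arm or the gripper's body presses on something with over 40 N, if the wrist force passes 120 N, or if a joint passes its speed limit or range.

## Working session

There is one attempt and no reset: what is moved stays moved. The work goes in short steps, Python scripts to look and compute and a tool call to move; the robot and the scene stay as the last step left them, time stands still between calls to the robot, and variables do not carry over. Pictures are saved under pics/ and viewed, at most 10 in all, crops included, and the job is handed in when it is done.

Besides the shell and the picture viewer there is one more tool, called after "Call:" by a JSON object that holds its "api" and its "payload". play_rows: Moves the arm, as the interface text tells. Shifts and turns lie within -1 to 1; 1 stands for 20 mm of shift or 0.1 rad of turn. Its arguments: {"type":"object","properties":{"targets":{"type":"array","items":{"type":"object","properties":{"travel":{"type":"array","items":{"type":"number"}},"twist":{"type":"number"},"gripper":{"type":"number"}}}},"force":{"type":"number"}},"required":["targets"]}

```bash
mkdir -p pics
cat > h.py <<'E'
import numpy as np,cv2
from rig import ctrl,snapshot,camera_info,nets
def proj(c,P):
    i=camera_info(c);M=np.array(i["camera_from_world"]);p=np.array(P)@M[:3,:3].T+M[:3,3]
    q=np.c_[p[...,0],-p[...,1],-p[...,2]] if p.ndim>1 else np.array([[p[0],-p[1],-p[2]]])
    u=q@np.array(i["mtx"]).T;return u[:,:2]/u[:,2:]
def ray(c,uv):
    i=camera_info(c);M=np.array(i["camera_from_world"]);d=np.linalg.inv(np.array(i["mtx"]))@[uv[0],uv[1],1]
    d=np.array([d[0],-d[1],-d[2]]);return -M[:3,:3].T@M[:3,3],M[:3,:3].T@d
def atz(c,uv,z):
    o,d=ray(c,uv);return o+d*(z-o[2])/d[2]
E
python3 - <<'E'
from h import *
print(camera_info("top").keys())
ims=[]
for c in("side","top"):
    im=snapshot(c);cv2.imwrite(f"pics/{c}0.png",im)
    print(c,[np.round(x,3).tolist() for x in ray(c,(256,192))])
    for t in("copper_bar","copper_axle","copper_mould_centre","white_plate_centre"):
        print(t,[(np.round(r["centre"]).tolist(),round(r["confidence"],2)) for r in nets.spot_in(c,t)])
s=ctrl.state();print(s,ctrl.tips_ahead)
E
```

```text
dict_keys(['mtx', 'camera_from_world'])
side [[0.165, -0.764, 0.474], [0.365, 0.852, -0.375]]
copper_bar [([270.0, 208.0], 0.86)]
copper_axle [([264.0, 230.0], 0.97), ([262.0, 205.0], 0.75)]
copper_mould_centre [([266.0, 214.0], 0.51)]
white_plate_centre [([268.0, 200.0], 0.89), ([220.0, 277.0], 0.77), ([309.0, 221.0], 0.73)]
top [[0.474, 0.098, 0.922], [0.092, 0.017, -0.996]]
copper_bar [([290.0, 211.0], 0.84)]
copper_axle [([291.0, 209.0], 0.92)]
copper_mould_centre [([290.0, 205.0], 0.48)]
white_plate_centre [([294.0, 194.0], 0.92), ([261.0, 136.0], 0.88), ([329.0, 267.0], 0.64)]
{'time_s': 0.5, 'qpos': array([ 1.21040361e+00,  1.23805400e-01,  1.65029999e+00,  1.03596360e-05,
        1.36749543e+00, -8.25978067e-02]), 'qd': array([-0.00119268, -0.00227048, -0.00025668, -0.00179977,  0.00159239,
        0.00061986]), 'joint_efforts': array([ 5.99746932e-05, -4.17082036e+01, -3.59804463e+01,  7.74483313e-02,
        4.34992625e-02, -2.96973667e-05]), 'tool_pos': array([0.17827566, 0.62506491, 0.40475272]), 'tcp_rot': array([-5.84657062e-06,  1.38452306e-01,  9.90369102e-01, -2.87043318e-06]), 'wrist_force': array([ 0.61664174,  0.61032667, -1.18609148]), 'moment': array([-0.05565489,  0.01155903,  0.04027754]), 'finger_force': 0.0, 'gripper_width': 1.0012954181834768} 0.1901
```

View pics/side0.png

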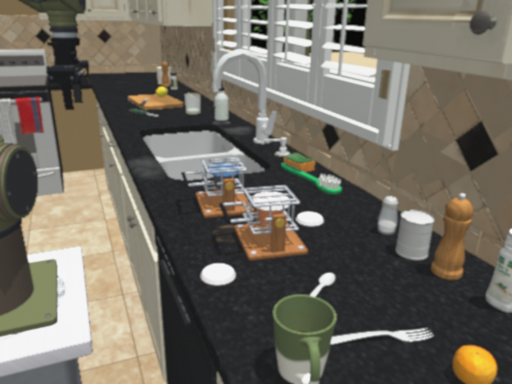

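View pics/top0.png

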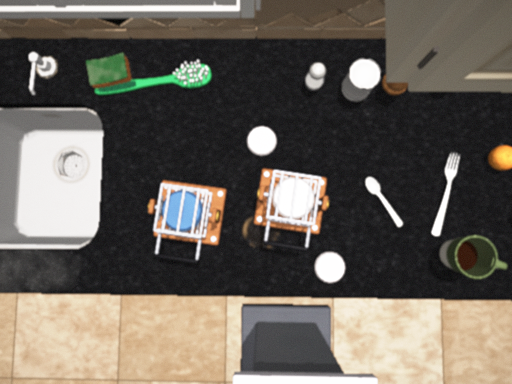

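The side view shows the copper rack at about (268,225) and the blue-plate rack at (222,185). In the top view the copper rack is at (293,200) with its bar at about (288,245), and the grey/blue rack is at (183,210).

Could be taken for the white plate (top view): loose saucers at (261,140) and (329,267), and the caged plate at (294,196). I choose the caged one, and check it in a close crop.

Run:
```python
from h import *
a=cv2.imread("pics/top0.png")[155:265,235:345];b=cv2.imread("pics/side0.png")[170:265,205:315]
a=cv2.resize(a,None,fx=5,fy=5,interpolation=2);cv2.imwrite("pics/ta.png",a)
b=cv2.resize(b,None,fx=5,fy=5,interpolation=2);cv2.imwrite("pics/sa.png",b)
```

```text
(no output)
```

View pics/ta.png

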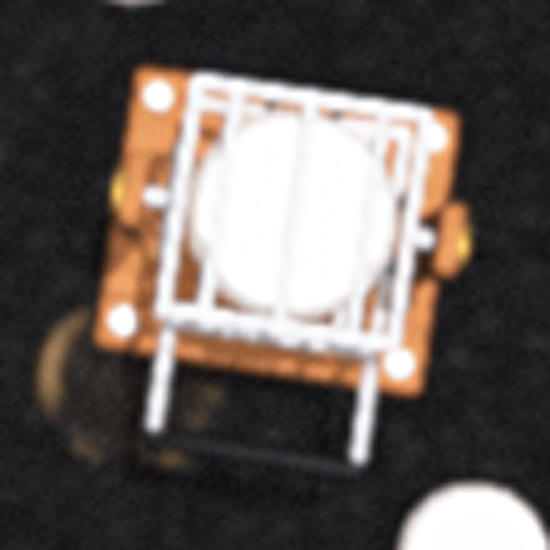

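View pics/sa.png

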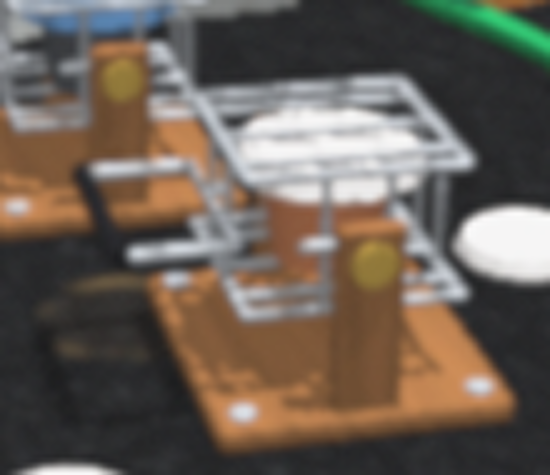

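The crop confirms it: copper mould under a white plate in this cage, bar towards the robot. Bar ends are at (155,435) and (360,462) in the top crop, and (88,170) and (130,255) in the side crop. I'll fit the rack pose.

Run:
```python
from h import *
from scipy.optimize import least_squares
T=np.array([(140,68),(458,110),(425,395),(95,348),(155,432),(360,462)])/5+[235,155]
S=np.array([(88,170),(130,255),(225,450),(515,405),(372,265)])/5+[205,170]
# rack x=away from robot, y=left
def model(p):
    x,y,a=p;R=np.array([[np.cos(a),-np.sin(a)],[np.sin(a),np.cos(a)]])
    f=lambda l:np.array([[*(R@np.array(q[:2])+[x,y]),q[2]] for q in l])
    bl,br=(-.1,.043,.08),(-.1,-.043,.08)
    t=f([(.065,.075,.012),(.065,-.075,.012),(-.065,-.075,.012),(-.065,.075,.012),bl,br])
    s=f([bl,br,(-.065,-.075,0),(.065,-.075,.006),(0,-.075,.08)])
    return t,s
def res(p):
    t,s=model(p);return np.r_[(proj("top",t)-T),(proj("side",s)-S)].ravel()
x0=atz("top",(294,200),.08);r=least_squares(res,[x0[0],x0[1],0],x_scale=.01,loss='soft_l1')
print(r.x,np.round(r.fun.reshape(-1,2),1))
for flip in [0]:
    t,s=model(r.x);print("bar",t[4:].mean(0),t[4:])
o=atz("top",(182,210),.08);print("grey",o)
```

```text
[ 0.54096414  0.03432873 -0.13190647] [[-0.8 -1.3]
 [ 0.6 -0.6]
 [-0.1 -1. ]
 [ 0.1 -1.2]
 [ 0.2  0.4]
 [ 0.1  0.4]
 [-1.8  0.4]
 [-2.1 -0.1]
 [-1.1  0.9]
 [ 0.1  0.1]
 [ 1.  -0.1]]
bar [0.44183284 0.04748115 0.08      ] [[0.44748839 0.09010761 0.08      ]
 [0.4361773  0.0048547  0.08      ]]
grey [0.51197948 0.26860597 0.08      ]
```

Call:
{"api": "play_rows", "payload": {"targets": [{"travel": [0,0,0],"twist": 1,"gripper": 0},{"travel": [0,0,0],"twist": 1,"gripper": 0},{"travel": [0,0,0],"twist": 1,"gripper": 0},{"travel": [0,0,0],"twist": 1,"gripper": 0},{"travel": [0,0,0],"twist": 1,"gripper": 0},{"travel": [0,0,0],"twist": 1,"gripper": 0},{"travel": [0,0,0],"twist": 1,"gripper": 0},{"travel": [0,0,0],"twist": 1,"gripper": 0},{"travel": [0,0,0],"twist": 1,"gripper": 0},{"travel": [0,0,0],"twist": 1,"gripper": 0},{"travel": [0,0,0],"twist": 1,"gripper": 0},{"travel": [0,0,0],"twist": 1,"gripper": 0},{"travel": [0,0,0],"twist": 1,"gripper": 0},{"travel": [0,0,0],"twist": 1,"gripper": 0},{"travel": [0,0,0],"twist": 0.26,"gripper": 0},{"travel": [-0.5,0.3,0],"twist": 0,"gripper": 0},{"travel": [-1,0.6,0],"twist": 0,"gripper": 0},{"travel": [-1,0.6,0],"twist": 0,"gripper": 0},{"travel": [-1,0.6,0],"twist": 0,"gripper": 0},{"travel": [-1,0.6,0],"twist": 0,"gripper": 0}], "force": 12}}

```text
time_s: 3.0
tool_pos: [0.2203, 0.5273, 0.4048]
tcp_rot: [0.0, 0.752, 0.659, 0.0]
wrist_force: [0.0, 0.6, 0.2]
gripper_width: 0.502
finger_force: 0.0
```

Call:
{"api": "play_rows", "payload": {"targets": [{"travel": [-1,0.62,0],"twist": 0,"gripper": 0},{"travel": [-1,0.62,0],"twist": 0,"gripper": 0},{"travel": [-1,0.62,0],"twist": 0,"gripper": 0},{"travel": [-1,0.62,0],"twist": 0,"gripper": 0},{"travel": [-1,0.62,0],"twist": 0,"gripper": 0},{"travel": [-1,0.62,0],"twist": 0,"gripper": 0},{"travel": [-1,0.62,0],"twist": 0,"gripper": 0},{"travel": [-1,0.62,0],"twist": 0,"gripper": 0},{"travel": [-1,0.62,0],"twist": 0,"gripper": 0},{"travel": [-1,0.62,0],"twist": 0,"gripper": 0},{"travel": [-1,0.62,0],"twist": 0,"gripper": 0},{"travel": [-1,0.62,0],"twist": 0,"gripper": 0},{"travel": [-1,0.62,0],"twist": 0,"gripper": 0},{"travel": [-1,0.62,0],"twist": 0,"gripper": 0},{"travel": [-1,0.62,0],"twist": 0,"gripper": 0},{"travel": [-1,0.62,0],"twist": 0,"gripper": 0},{"travel": [-1,0.62,0],"twist": 0,"gripper": 0},{"travel": [-1,0.62,0],"twist": 0,"gripper": 0},{"travel": [-1,0.62,0],"twist": 0,"gripper": 0},{"travel": [-1,0.62,0],"twist": 0,"gripper": 0}]}}

```text
time_s: 5.5
tool_pos: [0.4126, 0.098, 0.4048]
tcp_rot: [0.0, 0.753, 0.658, 0.0]
wrist_force: [-0.7, 0.4, 0.2]
gripper_width: 0.499
finger_force: 0.0
```

```bash
cat > where.py <<'E'
from h import *
from scipy.spatial.transform import Rotation as R
s=ctrl.state();q=s["tcp_rot"];r=R.from_quat([q[1],q[2],q[3],q[0]]).as_matrix()
g=s["tool_pos"]+r[:,2]*.171
print(s["time_s"],"grasp",g.round(4),"yaw_y",np.arctan2(r[1,1],r[0,1]).round(4),"F",s["wrist_force"].round(1),"w",round(s["gripper_width"]*95,1),"ff",s["finger_force"])
print("to start bar, tool units", (r.T@(np.array([.4418,.0475,.08])-g)/.02).round(2))
A=np.array([.541,.0343,.08]);e=g-A;c,sn=np.cos(-.132),np.sin(-.132)
print("rack frame x,y,z mm",np.round(1000*np.array([c*e[0]+sn*e[1],-sn*e[0]+c*e[1],e[2]]),1))
E
python3 where.py
```

```text
5.5 grasp [0.4126 0.098  0.2338] yaw_y -0.1332 F [-0.7  0.4  0.2] w 47.4 ff 0.0
to start bar, tool units [-2.31  1.78  7.69]
rack frame x,y,z mm [-135.6   46.2  153.8]
```

Call:
{"api": "play_rows", "payload": {"targets": [{"travel": [-0.8,0.6,0],"twist": 0,"gripper": 0},{"travel": [-0.8,0.6,0],"twist": 0,"gripper": 0},{"travel": [-0.5,0.4,0.5],"twist": 0,"gripper": 0},{"travel": [-0.2,0.2,1],"twist": 0,"gripper": 0},{"travel": [0,0,1],"twist": 0,"gripper": 0},{"travel": [0,0,1],"twist": 0,"gripper": 0},{"travel": [0,0,1],"twist": 0,"gripper": 0},{"travel": [0,0,0.7],"twist": 0,"gripper": 0},{"travel": [0,0,0],"twist": 0,"gripper": 0},{"travel": [0,0,0],"twist": 0,"gripper": 0}]}}

```text
time_s: 6.75
tool_pos: [0.4425, 0.0489, 0.3014]
tcp_rot: [0.0, 0.753, 0.659, 0.0]
wrist_force: [0.2, 1.1, 0.3]
gripper_width: 0.498
finger_force: 0.0
```

```bash
python3 where.py
python3 - <<'E'
from h import *
b=snapshot("side")[120:280,180:330];a=snapshot("top")[155:315,215:365]
cv2.imwrite("pics/n1.png",cv2.resize(np.hstack([b,a]),None,fx=2.6,fy=2.6,interpolation=2))
E
```

```text
6.75 grasp [0.4426 0.0489 0.1304] yaw_y -0.1329 F [0.2 1.1 0.3] w 47.3 ff 0.0
to start bar, tool units [-0.08 -0.03  2.52]
rack frame x,y,z mm [-99.4   1.6  50.4]
```

View pics/n1.png

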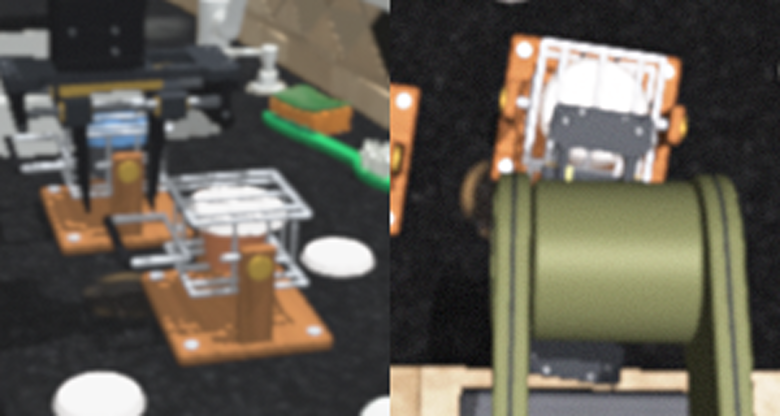

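The fingers straddle the bar, at (88,210) and (155,205) in the left crop with the bar at about (122,240). Next I descend and grip.

Call:
{"api": "play_rows", "payload": {"targets": [{"travel": [-0.08,0,0.5],"twist": 0,"gripper": 0},{"travel": [0,0,0.6],"twist": 0,"gripper": 0},{"travel": [0,0,0.6],"twist": 0,"gripper": 0},{"travel": [0,0,0.5],"twist": 0,"gripper": 0},{"travel": [0,0,0.3],"twist": 0,"gripper": 0},{"travel": [0,0,0],"twist": 0,"gripper": 0},{"travel": [0,0,0],"twist": 0,"gripper": -1},{"travel": [0,0,0],"twist": 0,"gripper": -1},{"travel": [0,0,0],"twist": 0,"gripper": -1},{"travel": [0,0,0],"twist": 0,"gripper": -1},{"travel": [0,0,0],"twist": 0,"gripper": -1},{"travel": [0,0,0],"twist": 0,"gripper": -1}], "force": 12}}

```text
time_s: 8.35
tool_pos: [0.4414, 0.0475, 0.2508]
tcp_rot: [-0.001, 0.753, 0.658, -0.001]
wrist_force: [-5.1, 0.8, 4.9]
gripper_width: 0.104
finger_force: 12.0
```

```bash
python3 where.py; python3 -c "
import numpy as np
t=np.linspace(0,np.pi,37);x=-100*np.cos(t);z=100*np.sin(t)
print(np.c_[np.diff(x)/20,-np.diff(z)/20].round(2).tolist())"
```

```text
8.35 grasp [0.4408 0.0475 0.0798] yaw_y -0.1332 F [-5.1  0.8  4.9] w 9.9 ff 11.997283548116684
to start bar, tool units [ 0.    0.05 -0.01]
rack frame x,y,z mm [-1.011e+02 -1.000e-01 -2.000e-01]
[[0.02, -0.44], [0.06, -0.43], [0.09, -0.43], [0.13, -0.42], [0.17, -0.4], [0.2, -0.39], [0.23, -0.37], [0.27, -0.35], [0.29, -0.32], [0.32, -0.29], [0.35, -0.27], [0.37, -0.23], [0.39, -0.2], [0.4, -0.17], [0.42, -0.13], [0.43, -0.09], [0.43, -0.06], [0.44, -0.02], [0.44, 0.02], [0.43, 0.06], [0.43, 0.09], [0.42, 0.13], [0.4, 0.17], [0.39, 0.2], [0.37, 0.23], [0.35, 0.27], [0.32, 0.29], [0.29, 0.32], [0.27, 0.35], [0.23, 0.37], [0.2, 0.39], [0.17, 0.4], [0.13, 0.42], [0.09, 0.43], [0.06, 0.43], [0.02, 0.44]]
```

Call:
{"api": "play_rows", "payload": {"targets": [{"travel": [0,0.02,-0.44],"twist": 0,"gripper": -1},{"travel": [0,0.06,-0.43],"twist": 0,"gripper": -1},{"travel": [0,0.09,-0.43],"twist": 0,"gripper": -1},{"travel": [0,0.13,-0.42],"twist": 0,"gripper": -1},{"travel": [0,0.17,-0.4],"twist": 0,"gripper": -1},{"travel": [0,0.2,-0.39],"twist": 0,"gripper": -1},{"travel": [0,0.23,-0.37],"twist": 0,"gripper": -1},{"travel": [0,0.27,-0.35],"twist": 0,"gripper": -1},{"travel": [0,0.29,-0.32],"twist": 0,"gripper": -1},{"travel": [0,0,0],"twist": 0,"gripper": -1}], "force": 15}}

```text
time_s: 9.6
tool_pos: [0.4704, 0.0435, 0.3244]
tcp_rot: [-0.002, 0.752, 0.659, -0.003]
wrist_force: [-16.7, 0.3, 14.4]
gripper_width: 0.102
finger_force: 15.0
```

```bash
python3 where.py
python3 - <<'E'
from h import *
b=snapshot("side")[80:280,180:330]
cv2.imwrite("pics/n2.png",cv2.resize(b,None,fx=2.6,fy=2.6,interpolation=2))
E
```

```text
9.6 grasp [0.4693 0.0434 0.1534] yaw_y -0.1327 F [-16.7   0.3  14.4] w 9.7 ff 14.990943744778633
to start bar, tool units [ 0.02 -1.36  3.68]
rack frame x,y,z mm [-72.3  -0.4  73.4]
```

View pics/n2.png

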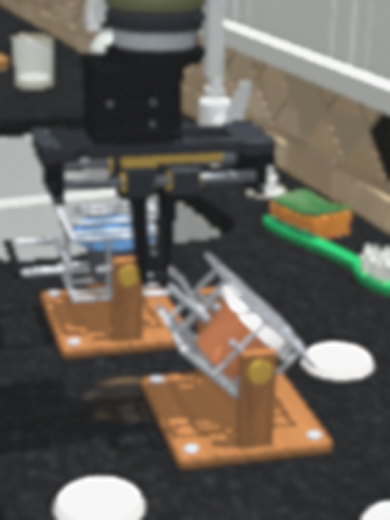

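The bar is held and the cage is at about 45°, with the mould and plate tilting together. My arc is about 3 mm too tight, so I correct it as I go on.

Call:
{"api": "play_rows", "payload": {"targets": [{"travel": [0,0.22,-0.41],"twist": 0,"gripper": -1},{"travel": [0,0.35,-0.27],"twist": 0,"gripper": -1},{"travel": [0,0.37,-0.23],"twist": 0,"gripper": -1},{"travel": [0,0.39,-0.2],"twist": 0,"gripper": -1},{"travel": [0,0.4,-0.17],"twist": 0,"gripper": -1},{"travel": [0,0.42,-0.13],"twist": 0,"gripper": -1},{"travel": [0,0.43,-0.09],"twist": 0,"gripper": -1},{"travel": [0,0.43,-0.06],"twist": 0,"gripper": -1},{"travel": [0,0.44,-0.02],"twist": 0,"gripper": -1},{"travel": [0,0,0],"twist": 0,"gripper": -1}]}}

```text
time_s: 10.9
tool_pos: [0.5403, 0.0339, 0.3538]
tcp_rot: [0.001, 0.753, 0.658, 0.0]
wrist_force: [-0.4, -5.4, 1.9]
gripper_width: 0.096
finger_force: 15.0
```

```bash
python3 where.py
```

```text
10.9 grasp [0.5407 0.0336 0.1828] yaw_y -0.1332 F [-0.4 -5.4  1.9] w 9.1 ff 15.010562539100647
to start bar, tool units [ 0.04 -5.01  5.13]
rack frame x,y,z mm [ -0.2  -0.7 102.8]
```

Call:
{"api": "play_rows", "payload": {"targets": [{"travel": [0,0.44,0.02],"twist": 0,"gripper": -1},{"travel": [0,0.43,0.06],"twist": 0,"gripper": -1},{"travel": [0,0.43,0.09],"twist": 0,"gripper": -1},{"travel": [0,0.42,0.13],"twist": 0,"gripper": -1},{"travel": [0,0.4,0.17],"twist": 0,"gripper": -1},{"travel": [0,0.39,0.2],"twist": 0,"gripper": -1},{"travel": [0,0.37,0.23],"twist": 0,"gripper": -1},{"travel": [0,0.35,0.27],"twist": 0,"gripper": -1},{"travel": [0,0.32,0.29],"twist": 0,"gripper": -1},{"travel": [0,0,0],"twist": 0,"gripper": -1}]}}

```text
time_s: 12.15
tool_pos: [0.6102, 0.025, 0.3234]
tcp_rot: [0.0, 0.753, 0.659, 0.0]
wrist_force: [0.6, -2.7, -1.3]
gripper_width: 0.098
finger_force: 15.0
```

```bash
python3 where.py
```

```text
12.15 grasp [0.6103 0.0251 0.1524] yaw_y -0.1331 F [ 0.6 -2.7 -1.3] w 9.3 ff 15.003364384174347
to start bar, tool units [-0.01 -8.5   3.62]
rack frame x,y,z mm [69.9 -0.  72.4]
```

Call:
{"api": "play_rows", "payload": {"targets": [{"travel": [0,0.29,0.32],"twist": 0,"gripper": -1},{"travel": [0,0.27,0.35],"twist": 0,"gripper": -1},{"travel": [0,0.23,0.37],"twist": 0,"gripper": -1},{"travel": [0,0.2,0.39],"twist": 0,"gripper": -1},{"travel": [0,0.17,0.4],"twist": 0,"gripper": -1},{"travel": [0,0.13,0.42],"twist": 0,"gripper": -1},{"travel": [0,0.09,0.43],"twist": 0,"gripper": -1},{"travel": [0,0.06,0.43],"twist": 0,"gripper": -1},{"travel": [0,0.02,0.44],"twist": 0,"gripper": -1},{"travel": [0,0,0],"twist": 0,"gripper": -1}]}}

```text
time_s: 13.4
tool_pos: [0.6388, 0.021, 0.2523]
tcp_rot: [0.0, 0.753, 0.659, 0.0]
wrist_force: [2.6, -1.4, -0.5]
gripper_width: 0.101
finger_force: 15.0
```

```bash
python3 where.py
```

```text
13.4 grasp [0.639  0.021  0.0813] yaw_y -0.1331 F [ 2.6 -1.4 -0.5] w 9.6 ff 15.001016110181808
to start bar, tool units [ 0.   -9.95  0.06]
rack frame x,y,z mm [98.9 -0.3  1.3]
```

Call:
{"api": "play_rows", "payload": {"targets": [{"travel": [0,0,0.1],"twist": 0,"gripper": -1},{"travel": [0,0,0.1],"twist": 0,"gripper": -1},{"travel": [0,0,0],"twist": 0,"gripper": -1}]}}

```text
time_s: 13.78
tool_pos: [0.6389, 0.0211, 0.2507]
tcp_rot: [0.0, 0.753, 0.659, 0.0]
wrist_force: [-1.9, -2.6, 6.3]
gripper_width: 0.1
finger_force: 15.0
```

Call:
{"api": "play_rows", "payload": {"targets": [{"travel": [0,0,0.05],"twist": 0,"gripper": -1},{"travel": [0,0,0.05],"twist": 0,"gripper": -1},{"travel": [0,0,0],"twist": 0,"gripper": -1}]}}

```text
time_s: 14.15
tool_pos: [0.639, 0.0211, 0.2506]
tcp_rot: [0.0, 0.752, 0.659, 0.0]
wrist_force: [-6.8, -2.0, 14.5]
gripper_width: 0.101
finger_force: 15.0
```

Force rises with no travel, so the cage is against its stop. Releasing and lifting off.

Call:
{"api": "play_rows", "payload": {"targets": [{"travel": [0,0,0],"twist": 0,"gripper": -0.4},{"travel": [0,0,0],"twist": 0,"gripper": 0},{"travel": [0,0,0],"twist": 0,"gripper": 0},{"travel": [0,0,0],"twist": 0,"gripper": 0},{"travel": [0,0,-0.3],"twist": 0,"gripper": 0},{"travel": [0,0,-0.5],"twist": 0,"gripper": 0},{"travel": [0,0,-1],"twist": 0,"gripper": 0},{"travel": [0,0,-1],"twist": 0,"gripper": 0},{"travel": [0,0,-1],"twist": 0,"gripper": 0},{"travel": [0,0,-1],"twist": 0,"gripper": 0},{"travel": [0,0,-1],"twist": 0,"gripper": 0},{"travel": [0,-0.8,-1],"twist": 0,"gripper": 0},{"travel": [0,-1,-0.5],"twist": 0,"gripper": 0},{"travel": [0,-1,0],"twist": 0,"gripper": 0},{"travel": [0,-1,0],"twist": 0,"gripper": 0},{"travel": [0,-1,0],"twist": 0,"gripper": 0},{"travel": [0,-1,0],"twist": 0,"gripper": 0},{"travel": [0,-1,0],"twist": 0,"gripper": 0},{"travel": [0,-1,0],"twist": 0,"gripper": 0},{"travel": [0,0,0],"twist": 0,"gripper": 0}]}}

```text
time_s: 16.65
tool_pos: [0.4833, 0.0419, 0.3938]
tcp_rot: [0.0, 0.752, 0.659, 0.0]
wrist_force: [0.3, -0.4, -0.2]
gripper_width: 0.501
finger_force: 0.0
```

```bash
python3 where.py
python3 - <<'E'
from h import *
b=snapshot("side")[140:290,180:330];a=snapshot("top")[120:270,215:365]
cv2.imwrite("pics/n3.png",cv2.resize(np.hstack([b,a]),None,fx=2.6,fy=2.6,interpolation=2))
E
```

```text
16.65 grasp [0.4835 0.0419 0.2228] yaw_y -0.1327 F [ 0.3 -0.4 -0.2] w 47.6 ff 0.0
to start bar, tool units [ 0.   -2.11  7.14]
rack frame x,y,z mm [-58.   -0.  142.8]
```

View pics/n3.png

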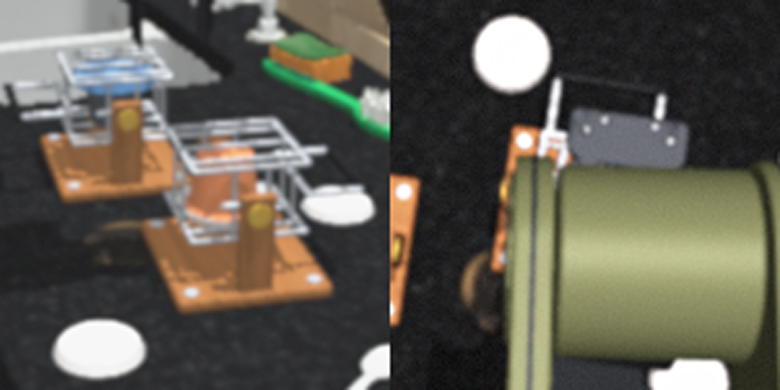

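The bar is now on the far side at (340,180) and level. The copper mould is base up at (220,170) with the plate rim beneath at (205,213), and the grey rack is unchanged.

```bash
python3 -c "
from rig import ctrl
print(ctrl.hand_in())"
```

```text
the job is handed in; nothing more can be done
None
```

The copper rack's cage was swung over the top to its far stop and released, so the copper mould is now mouth down on the white plate; the grey rack was not touched, and the job was handed in at about 17 s.

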